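Zero the coffee grinder by feel and set it four clicks back

ROBOT

A 7-joint arm with a two-finger parallel gripper is mounted at the origin on a cart in front of the work surface, level with it; the furniture and walls round the work are solid. World frame = base frame: x ahead of the robot, y to its left, z up, the work surface at z = 0. Lengths are in m, angles in rad, forces in N, time in s.
With the tool pointing down it reaches from about 0.425 to 0.825 m from the base axis. Payload 3.6 kg.
Tool frame: the origin (TCP) lies midway between the tips of the shut fingers; the grasp point (between the pads) lies env.tcp_to_grasp behind it (env.tcp_to_grasp is the distance from the TCP to the grasp point, in m); z points along the fingers, y is the line along which they close (so a half turn about z gives the same grasp; the last joint's range is limited). The gripper opens to 85 mm and grips with 20 to 120 N. Pads are 22 mm wide; open, the fingers measure 114 mm over their backs; the gripper's body (76 mm by 85 mm) begins 54 mm behind the grasp point. The pads swing forward as they close: fully open they stand 13 mm farther back than shut.
Start: joints at [1.155, 0.615, -0.013, 1.423, 0.008, 1.103, -0.04], TCP at [0.247, -0.601, 0.231] pointing down, gripper open.
Joint ranges: [-3.12, 3.12], [-0.3, 2.06], [-1.34, 1.32], [0.26, 2.42], [-1.36, 4.5], [0.01, 1.98], [-2.84, 2.84]. Speed limits (rad/s): [2.79, 2.79, 3.14, 3.14, 3.14, 3.14, 3.14].

INTERFACE

Orientations are given as [roll, pitch, yaw] about the fixed x, y, z axes, in that order (R = Rz(yaw) Ry(pitch) Rx(roll)).
In Python, from workcell import env gives the robot as it stands.
- The arm moves only by the shell command python3 -m creep 'ROWS' [FORCE]. ROWS is JSON, a list of rows, each a list of 5 numbers: the shift along the world's x, y, z in mm, then the turn about the world's z in degrees, then the finger opening in mm, from 0 to 85.4. In form: [[tx, ty, tz, twist, fingers], ...]. A call has 1 to 10 rows; each row shifts and turns the commanded pose from where the row before left it; what a row does not reach is not made up. A row lasts 1/12 s, in which the tool goes at most 41.7 mm and 7.16 degrees, less where a joint would pass 70% of its speed; a pose out of reach is approached as far as the arm can. A call with a gripper value outside its range is refused whole. The fingers move at their own pace and stop on an object; FORCE is the grip in N (left out, the last holds). Time passes only in rows, so rows that do not move let the fingers close. It gives the time, the measured TCP pose, the force, the opening and the grip force at its end, in the units of the state.
- env.get_state(): the state, without advancing time (a new reading comes with each control period).
- env.capture(name): name is "scene" or "top" or "wrist"; returns a dict with "image" (384x512x3 uint8, red, green, blue), "fx", "fy", "cx", "cy" (pixels), "cam_to_world" (4x4, takes a point from camera to world coordinates). Camera axes: x right, y up, looking along -z (the intrinsics and any distortion apply to the point x, -y, -z); pixel columns grow to the right and rows downward; lengths in m; the calibration is good to about 2 mm. A picture is of the moment at which its call begins. There is no depth.
- env.finish_job(): hands the job in; it is judged then, once.
The state is a dict: "t": time; "joint_pos": joint angles; "joint_velocities": joint speeds; "joint_efforts": joint torques, N m; "ee_pos": TCP position; "orientation": TCP orientation; "ft_force": force on the tool from outside, world axes, zero at the start; "torque": the same for the moment, N m; "opening": finger opening in m; "gripper_force": force on a finger pad.
Only numpy, scipy, OpenCV 4.12 (cv2) and the standard library are available. Lean on these libraries where they do the work, as an engineer would, in place of code of your own. Each camera call takes 0.05 s, during which the arm holds its last target. There are 200 camera calls.

TASK

The coffee grinder's burrs have worn, so its scale no longer tells the setting. Close the dial clockwise, gently, until you feel the burrs touch, without forcing them together, then open it exactly four clicks from there and let go with the dial resting in that notch. Leave the catch cup under the spout and the mug and the roll of tape where they stand.

Things in the scene. Friction and masses are not known exactly. Their poses are not given: they have to be found in the camera images.
- grinder: Small dark-grey metal coffee grinder, foot 150 x 112 mm, 199 mm high, fixed to the table. Origin on the table under the dial's axis; x points from its front (spout, cup) to its back (column, round wooden loading lid 58 mm behind the axis, top at 163 mm), z up. The round head under the dial (radius 47 mm) tops out at 161 mm. A 300 mm high rack case stands some 10 cm behind.
- dial_grip (a point): On the dial's vertical axis, 191.5 mm above the table: with the point between the pads here, tips 19 mm below clear the skirt. Dial: round black ribbed rubber grip 52 mm across, from 168.5 to 198.5 mm above the table, over a metal skirt 75 mm across (top 168.5 mm). Clockwise from above (yaw falling) closes the burrs. Grasp at any yaw; let go at any time, it stays in its notch.
- dial_pointer (a point): Tip of the short dark raised pointer on the rim of the dial's skirt, 37.5 mm from the axis, 168.5 mm above the table; a black line on the bright cap lies on the same radius. The direction from dial_grip to it shows how far the dial has been turned, but not where the burrs touch.
- catch_cup: Plain metal cup, 52 mm across and 56 mm high, loose on the grinder's foot under the spout; origin at the centre of its underside, z up.
- work_mug: White mug, 82 mm across without its handle and 100 mm high, loose on the table to the right of the grinder; origin at the centre of its underside.
- pvc_tape: Black roll of tape, 64 mm across and 19 mm high, lying loose on the table behind the grinder; origin at the centre of its underside.
- dial_axis (a point): On the axis at the underside of the dial, 162.5 mm above the table. Inside are 20 notches a turn (0.314 rad a click) with a spring plunger: leaving a notch takes up to 0.25 N m (0.45 at times at a moving wrist), this falls to nothing half way, then the dial pulls forward into the next notch as hard. Let go between notches it may stick there. Opens 7 clicks or more past the start.
- burr_head (a point): On the axis inside the head, 126 mm above the table. When the burrs touch, the dial's lug (dial_lug) meets the fixed burr (fixed_burr_c0) 0.1 click past the last notch; it yields at 12 N m/rad, so resistance keeps rising: 0.35 N m touches, 0.6 is sure, over 1 is forcing. That last notch is zero, the next one open is click 1. Unmarked, varies a click either way; 2 to 5.5 clicks from the start.
Not all that is in view belongs to the job. There is more than one size of the catch_cup; the one meant has the size given above.

How it is judged:
On the way:
1. the dial is closed until the burrs touch (contact force between dial_lug and fixed_burr_c0 above 3 N), for 0.1 s.
At the end, for the whole second after the job is handed in: the dial rests in the fourth notch open from where the burrs touch (within 0.4 of a click; its lug then stands about 51.8 mm from the fixed burr's), and the catch cup stands upright on the grinder's foot (distance between dial_lug and fixed_burr_c0 between 0.0483 and 0.0551 m and z of catch_cup in the frame of grinder above 0.022 m and angle between catch_cup's own z axis and vertical below 0.1 rad).
It fails at once if the burrs are forced together (contact force between dial_lug and fixed_burr_c0 above 25 N).
It fails at once if the catch cup is pushed out of its place (distance of catch_cup from where it was at the start of the episode above 0.025 m).
It fails at once if the mug or the tape roll is pushed away (distance of any of work_mug, pvc_tape from where it was at the start of the episode above 0.03 m).
It also fails if it takes over 70 s, if anything falls off the work surface, if the arm or the gripper's body presses on something with over 40 N, if the wrist force passes 120 N, or if a joint passes its speed limit or range.

## Working session

There is one attempt and no reset: what is moved stays moved. The work goes in short steps, Python scripts to look and compute and a shell command to move; the robot and the scene stay as the last step left them, time stands still between calls to the robot, and variables do not carry over. Pictures are saved under pics/ and viewed, at most 10 in all, crops included, and the job is handed in when it is done.

```bash
mkdir -p pics; python3 - <<'E'
from workcell import env
import cv2,numpy as np
print(env.get_state(), env.tcp_to_grasp)
for n in ["scene","top"]:
    c=env.capture(n); print(n,{k:(np.round(v,4).tolist() if k=='cam_to_world' else v) for k,v in c.items() if k!='image'})
    cv2.imwrite(f'pics/{n}0.png',c['image'][:,:,::-1])
    np.savez(f'pics/{n}0.npz',**c)
E
```

```text
{'t': 0.0, 'joint_pos': array([ 1.15451537,  0.61591276, -0.01261915,  1.42492004,  0.00807876,
        1.10339793, -0.04041302]), 'joint_velocities': array([-5.15652040e-04, -1.52253279e-03,  1.28684628e-03, -1.77127723e-04,
       -8.41114616e-04,  7.78786447e-05, -6.52381496e-04]), 'joint_efforts': array([ 1.54081140e-04, -4.69216383e+01,  2.58978792e-01, -1.71034563e+01,
        9.91614419e-03,  9.59634403e-03,  7.51296966e-06]), 'ee_pos': array([ 0.24671172, -0.60052301,  0.23013532]), 'orientation': array([-3.13900421e+00,  1.73916138e-05,  3.89827315e-01]), 'ft_force': array([1.29142292, 0.11276423, 0.19724532]), 'torque': array([ 0.00030628, -0.00537179,  0.02326059]), 'gripper_force': 0.0, 'opening': 0.08563012238800728} 0.0187
scene {'fx': 374.0658937865346, 'fy': 374.0658937865346, 'cx': 252.00707655477993, 'cy': 190.2131997527134, 'cam_to_world': [[-0.9073, 0.1896, -0.3753, 0.2774], [-0.4201, -0.3749, 0.8264, 0.9129], [0.0161, 0.9075, 0.4198, 0.4941], [0.0, 0.0, 0.0, 1.0]]}
top {'fx': 384.7818225467834, 'fy': 384.7818225467834, 'cx': 261.63242853302165, 'cy': 189.92470571337137, 'cam_to_world': [[-0.016, 0.9912, -0.1311, 0.4563], [-0.9999, -0.0161, 0.0002, 0.212], [-0.0019, 0.1311, 0.9914, 0.9715], [0.0, 0.0, 0.0, 1.0]]}
```

View pics/scene0.png

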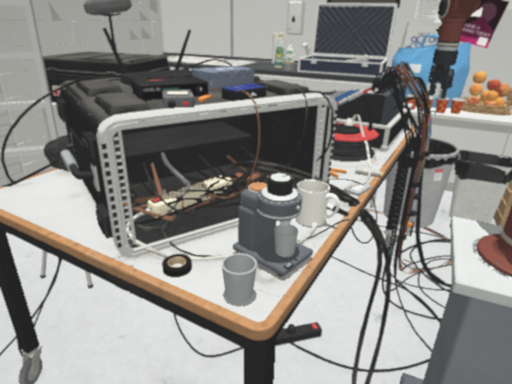

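View pics/top0.png

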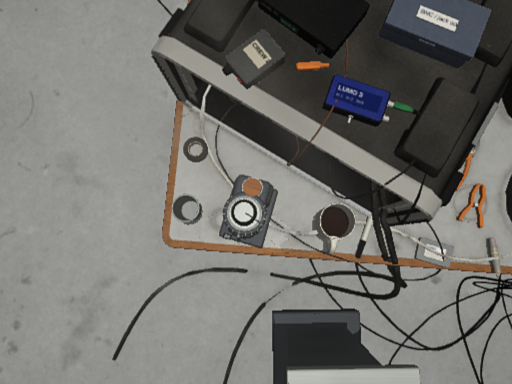

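The scene view shows the grinder at about (275,220) with the cup in front of it. The top view shows the dial cap near (244,212), the wooden lid at (253,186), the tape at (195,150), the mug at (336,220) and the decoy cup at (187,209). Next I'll measure the dial.

```bash
cat > h.py <<'E'
import numpy as np,cv2
from workcell import env
def ray(c,u,v,z):
    M=np.array(c['cam_to_world']);d=M[:3,:3]@np.array([(u-c['cx'])/c['fx'],-(v-c['cy'])/c['fy'],-1.])
    o=M[:3,3];return o+d*(z-o[2])/d[2]
def proj(c,p):
    M=np.array(c['cam_to_world']);q=M[:3,:3].T@(np.array(p)-M[:3,3])
    return c['cx']-c['fx']*q[0]/q[2], c['cy']+c['fy']*q[1]/q[2]
def blobs(c,m,x0,y0,x1,y1,z):
    n,l,s,ce=cv2.connectedComponentsWithStats(m.astype(np.uint8))
    for i in range(1,n):
        if s[i,4]>25 and x0<ce[i,0]<x1 and y0<ce[i,1]<y1: print(s[i],ce[i].round(1),ray(c,*ce[i],z).round(4))
E
python3 - <<'E'
from h import *
c=dict(np.load('pics/top0.npz'));im=c['image'];hsv=cv2.cvtColor(im,cv2.COLOR_RGB2HSV)
print('cap');blobs(c,(hsv[...,2]>170),225,195,262,230,.1985)
print('lid');blobs(c,(hsv[...,1]>90)&(hsv[...,2]>70)&(hsv[...,0]<20),225,170,275,200,.163)
cv2.imwrite('pics/topz.png',cv2.resize(im[165:255,205:295,::-1],None,fx=6.5,fy=6.5,interpolation=cv2.INTER_CUBIC))
s=dict(np.load('pics/scene0.npz'));im=s['image'];hsv=cv2.cvtColor(im,cv2.COLOR_RGB2HSV)
print('scap');blobs(s,(hsv[...,2]>190),260,165,298,195,.1985)
E
```

```text
cap
[247 198  13  22  58] [255.7 208.3] [0.5213 0.2244 0.1985]
[229 201  28  28 110] [239.8 220.9] [0.4965 0.2567 0.1985]
[234 202  19  19 275] [243.1 211.2] [0.516  0.2499 0.1985]
lid
[243 178  19  19 260] [251.8 187.1] [0.5695 0.2326 0.163 ]
scap
[271 173  19   8 113] [279.8 177. ] [0.518  0.2467 0.1985]
[249 183  49  18 297] [272.2 192.1] [0.5044 0.3218 0.1985]
```

View pics/topz.png

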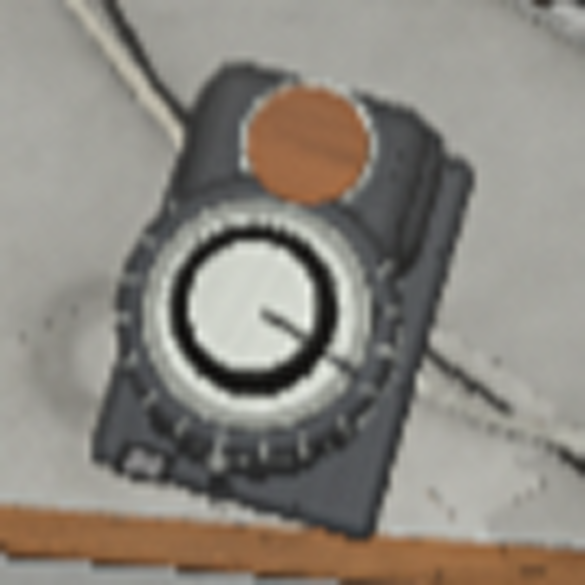

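The top view shows the cap centred near pixel (243.3,211.7) with the pointer line toward the lower right, about -122° in world yaw. The dial axis is at about (0.517,0.249). The lid is 56 mm behind it, as it should be. I'll lift above the case height and sweep across.

```bash
python3 -m creep '[[0,0,35,0,85],[0,0,35,0,85],[0,0,35,0,85],[0,0,30,0,85],[16,30,0,4,85],[16,35,0,4.5,85],[16,35,0,4.5,85],[16,35,0,4.5,85],[16,35,0,4.5,85],[16,35,0,4.5,85]]'
python3 -m creep '[[16,35,0,4.5,85],[16,35,0,4.5,85],[16,35,0,4.5,85],[16,35,0,4.5,85],[12,38,0,4.5,85],[9,38,0,4.5,85],[8,38,0,4.5,85],[7,38,0,4.5,85],[6,38,0,4.5,85],[5,38,0,4.5,85]]'
python3 -m creep '[[5,38,0,4.5,85],[5,38,0,4.5,85],[5,38,0,4.5,85],[5,38,0,4.5,85],[4,30,0,4,85],[0,0,0,0,85],[0,0,0,0,85]]'
```

```text
t: 0.93
ee_pos: [0.3432, -0.3942, 0.3659]
orientation: [-3.141, 0.0, 0.856]
ft_force: [0.7, -0.8, -0.4]
opening: 0.0851
gripper_force: 0.0
t: 1.77
ee_pos: [0.4537, -0.0264, 0.3661]
orientation: [-3.141, 0.0, 1.641]
ft_force: [1.3, 0.9, 0.3]
opening: 0.085
gripper_force: 0.0
t: 2.35
ee_pos: [0.4773, 0.1555, 0.3657]
orientation: [-3.14, -0.001, 2.026]
ft_force: [-0.0, -0.7, 0.8]
opening: 0.0847
gripper_force: 0.0
```

```bash
python3 -m creep '[[13,31,-20,4,85],[13,31,-20,4,85],[14,31,-20,4,85],[0,0,-20,2,85],[0,0,0,0,85],[0,0,0,0,85]]'
python3 - <<'E'
from h import *
s=env.get_state();print(s['ee_pos'],s['orientation'],s['torque'],s['joint_pos'])
for n in ('wrist','top'):
    c=env.capture(n);np.savez(f'pics/{n}1.npz',**c);cv2.imwrite(f'pics/{n}1.png',c['image'][:,:,::-1])
    print(proj(c,[.517,.249,.1985]),c['fx'],np.array(c['cam_to_world'])[:3].round(3).tolist())
E
```

```text
t: 2.85
ee_pos: [0.5182, 0.2441, 0.2851]
orientation: [-3.137, 0.001, 2.262]
ft_force: [0.5, -0.1, -0.8]
opening: 0.085
gripper_force: 0.0
[0.51818498 0.24410277 0.28509507] [-3.13722166e+00  9.00620550e-04  2.26211289e+00] [0.01837304 0.00233993 0.0349409 ] [-0.05189872  0.52271566 -0.69209799  1.55620567  0.3507003   1.19442224
 -0.11853566]
(np.float64(257.2708737008624), np.float64(192.01749529899095)) 311.0131729741195 [[0.77, -0.615, -0.173, 0.474], [0.639, 0.739, 0.215, 0.298], [-0.004, -0.276, 0.961, 0.427]]
(np.float64(243.51622710272161), np.float64(210.69086100130022)) 384.7818225467834 [[-0.016, 0.991, -0.131, 0.456], [-1.0, -0.016, 0.0, 0.212], [-0.002, 0.131, 0.991, 0.972]]
```

View pics/wrist1.png

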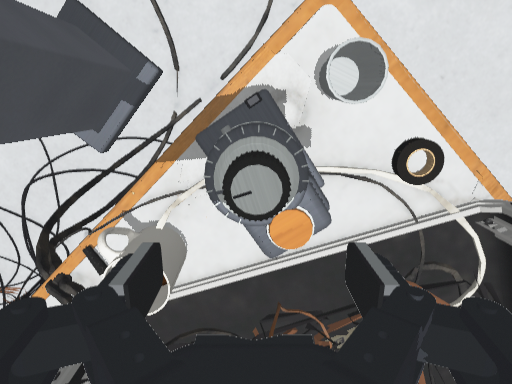

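The wrist view shows the cap centred at about (257,191), and the axis estimate projects to (257.3,192.0), so the position agrees to within 1 mm or so. The fingers are clear of the mug and cup. I'll go down and grip lightly.

```bash
python3 -m creep '[[-1,5,-25,0,85],[0,0,-25,0,85],[0,0,-25,0,85],[0,0,-20,0,85],[0,0,-10,0,85],[0,0,0,0,85],[0,0,0,0,85],[0,0,0,0,85]]' 30
python3 -c "
from h import *
s=env.get_state();print(s['ee_pos'],s['orientation'],s['ft_force'],s['torque'])"
```

```text
t: 3.62
ee_pos: [0.5182, 0.2523, 0.1834]
orientation: [3.138, 0.001, 2.265]
ft_force: [0.3, 0.4, 0.6]
opening: 0.0848
gripper_force: 0.0
[0.51819315 0.25228179 0.18340728] [3.13776934e+00 8.32251094e-04 2.26503319e+00] [0.25213268 0.40197846 0.63752374] [ 0.00887057 -0.0131223   0.0122568 ]
```

```bash
python3 -m creep '[[-1,-3,-5,0,85],[0,0,-5,0,85],[0,0,0,0,70],[0,0,0,0,60],[0,0,0,0,50],[0,0,0,0,45],[0,0,0,0,45],[0,0,0,0,45],[0,0,0,0,45],[0,0,0,0,45]]' 30
cat > st.py <<'E'
from h import *
s=env.get_state();print('z%.4f'%s['ee_pos'][2],s['ee_pos'][:2].round(4),'YAW %.1f'%np.degrees(s['orientation'][2]),'F',s['ft_force'].round(1),'T',s['torque'].round(3),'open %.4f gf %.1f'%(s['opening'],s['gripper_force']))
E
python3 st.py
```

```text
t: 4.45
ee_pos: [0.5163, 0.2491, 0.1717]
orientation: [3.141, 0.0, 2.266]
ft_force: [-0.5, 0.6, 3.2]
opening: 0.051
gripper_force: 31.7
z0.1717 [0.5163 0.2491] YAW 129.8 F [-0.5  0.6  3.2] T [0.005 0.02  0.063] open 0.0510 gf 31.7
```

```bash
s='python3 st.py'
python3 -m creep '[[0,0,0,-2,45],[0,0,0,-2.5,45],[0,0,0,0,45]]' >/dev/null; $s
python3 -m creep '[[0,0,0,-2,45],[0,0,0,-2.5,45],[0,0,0,0,45]]' >/dev/null; $s
python3 -m creep '[[0,0,0,-2,45],[0,0,0,-2.5,45],[0,0,0,0,45]]' >/dev/null; $s
python3 -m creep '[[0,0,0,-2,45],[0,0,0,-2.5,45],[0,0,0,0,45]]' >/dev/null; $s
python3 -m creep '[[0,0,0,0,45],[0,0,0,0,45]]' >/dev/null; $s
```

```text
z0.1717 [0.5162 0.249 ] YAW 125.3 F [-0.8 -0.4  3.7] T [-0.074 -0.022 -0.1  ] open 0.0510 gf 31.7
z0.1717 [0.5162 0.249 ] YAW 120.8 F [-0.8  0.1  4.2] T [-0.02   0.053 -0.177] open 0.0508 gf 31.7
z0.1717 [0.5161 0.2489] YAW 116.3 F [-1.1  0.4  3.8] T [-0.039  0.12  -0.46 ] open 0.0510 gf 31.6
z0.1717 [0.5161 0.249 ] YAW 111.9 F [-0.6 -0.8  4.3] T [-0.062  0.103  0.077] open 0.0510 gf 31.9
z0.1717 [0.5161 0.2489] YAW 112.0 F [-0.5 -1.   4.9] T [-0.069  0.101  0.103] open 0.0507 gf 32.0
```

```bash
python3 - <<'E'
from h import *
for n in ('wrist','top'):
    c=env.capture(n);np.savez(f'pics/{n}2.npz',**c)
    u,v=map(int,proj(c,[.517,.249,.17])); r=70 if n=='wrist' else 35
    print(n,u,v)
    im=c['image'][max(v-r,0):v+r,u-r:u+r,::-1]; cv2.imwrite(f'pics/{n}2.png',cv2.resize(im,(390,390),interpolation=cv2.INTER_CUBIC))
cv2.imwrite('pics/both2.png',np.hstack([cv2.imread('pics/wrist2.png'),cv2.imread('pics/top2.png')]))
E
```

```text
wrist 255 247
top 244 211
```

View pics/both2.png

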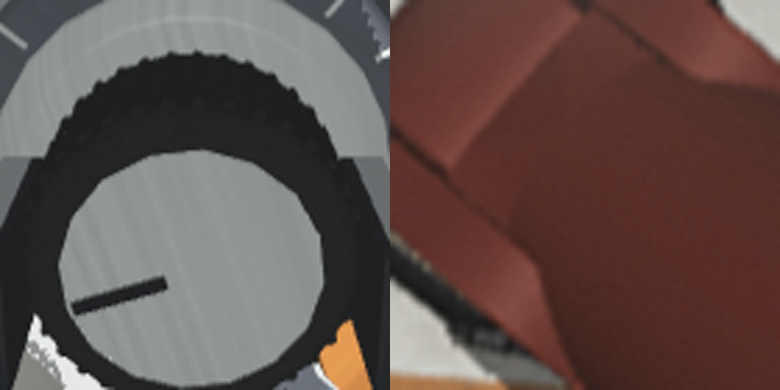

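The wrist view shows the cap line clearly, between crop pixels (75,308) and (165,283), so I can measure the dial angle by camera while gripping.

```bash
cat >> h.py <<'E'
def dial(c):
    M=np.array(c['cam_to_world']);vs,us=np.mgrid[0:384,0:512]
    g=cv2.cvtColor(c['image'],cv2.COLOR_RGB2GRAY).astype(float)
    d=np.stack([(us-c['cx'])/c['fx'],-(vs-c['cy'])/c['fy'],-np.ones(us.shape)],-1)@M[:3,:3].T
    P=M[:3,3]+d*((.1985-M[2,3])/d[...,2])[...,None]
    q=P[...,:2]-[.517,.249];r=np.hypot(q[...,0],q[...,1])
    m=(r<.015);k=m&(g<.6*np.median(g[m]))
    p=q[k];_,_,vt=np.linalg.svd(p-p.mean(0),full_matrices=False);a=vt[0]
    if a@p.mean(0)<0:a=-a
    return np.degrees(np.arctan2(a[1],a[0])),int(k.sum()),vt.shape and p.mean(0).round(4)
E
cat >> st.py <<'E'
c=env.capture('wrist');a=dial(c);print('   DIAL %.1f'%a[0],a[1],a[2])
E
python3 - <<'E'
from h import *
for n in '12':
    print(dial(dict(np.load(f'pics/wrist{n}.npz'))))
E
python3 st.py
```

```text
(np.float64(-122.9422296489593), 37, array([-0.0065, -0.0071]))
(np.float64(-139.91213520563707), 121, array([-0.0085, -0.0052]))
z0.1717 [0.5161 0.249 ] YAW 112.0 F [-0.4 -0.4  5.9] T [-0.092  0.095  0.   ] open 0.0507 gf 32.0
   DIAL -139.9 121 [-0.0085 -0.0052]
```

```bash
s='python3 st.py'
python3 -m creep '[[0,0,0,-1.5,45],[0,0,0,-1.5,45],[0,0,0,0,45]]' >/dev/null; $s
python3 -m creep '[[0,0,0,-1.5,45],[0,0,0,-1.5,45],[0,0,0,0,45]]' >/dev/null; $s
python3 -m creep '[[0,0,0,-1.5,45],[0,0,0,-1.5,45],[0,0,0,0,45]]' >/dev/null; $s
python3 -m creep '[[0,0,0,-1.5,45],[0,0,0,-1.5,45],[0,0,0,0,45]]' >/dev/null; $s
python3 -m creep '[[0,0,0,-1.5,45],[0,0,0,-1.5,45],[0,0,0,0,45]]' >/dev/null; $s
python3 -m creep '[[0,0,0,-1.5,45],[0,0,0,-1.5,45],[0,0,0,0,45],[0,0,0,0,45]]' >/dev/null; $s
```

```text
z0.1717 [0.5161 0.249 ] YAW 109.1 F [ 0.3 -0.9  5.4] T [-0.121  0.025  0.444] open 0.0511 gf 32.2
   DIAL -142.3 118 [-0.0088 -0.0049]
z0.1716 [0.516  0.2489] YAW 105.9 F [-0.6 -0.8  5.6] T [-0.065  0.166 -0.036] open 0.0511 gf 31.9
   DIAL -146.3 119 [-0.0091 -0.0044]
z0.1717 [0.516  0.2489] YAW 102.9 F [ 0.2 -0.4  6.1] T [-0.113  0.281 -0.183] open 0.0506 gf 31.9
   DIAL -149.1 116 [-0.0093 -0.004 ]
z0.1717 [0.5159 0.2489] YAW 99.9 F [-1.1 -0.8  5.3] T [-0.078  0.192 -0.232] open 0.0507 gf 31.8
   DIAL -152.1 116 [-0.0095 -0.0036]
z0.1717 [0.5159 0.2489] YAW 96.9 F [-1.7 -1.5  5.3] T [-0.2    0.256 -0.359] open 0.0509 gf 31.8
   DIAL -155.0 115 [-0.0096 -0.0032]
z0.1717 [0.5159 0.2489] YAW 94.0 F [-1.6 -1.   6. ] T [-0.137  0.194 -0.051] open 0.0510 gf 32.0
   DIAL -157.9 117 [-0.0098 -0.0028]
```

```bash
s='python3 st.py'
python3 -m creep '[[0,0,0,-1.5,45],[0,0,0,-1.5,45],[0,0,0,0,45]]' >/dev/null; $s
python3 -m creep '[[0,0,0,-1.5,45],[0,0,0,0,45]]' >/dev/null; $s
python3 -m creep '[[0,0,0,0,45]]' >/dev/null; $s
```

```text
z0.1717 [0.5158 0.2489] YAW 91.1 F [-1.3 -1.7  5.5] T [-0.169  0.165  0.42 ] open 0.0511 gf 32.2
   DIAL -161.1 113 [-0.0099 -0.0024]
z0.1717 [0.5158 0.2489] YAW 89.5 F [-0.6  0.4  6. ] T [-0.166  0.225  0.031] open 0.0509 gf 32.0
   DIAL -161.9 113 [-0.01   -0.0022]
z0.1717 [0.5158 0.2489] YAW 89.5 F [-2.1 -0.5  6. ] T [-0.171  0.232  0.006] open 0.0511 gf 32.0
   DIAL -162.0 116 [-0.0101 -0.0021]
```

Not touching yet: at +4.3° the torque has fallen to about 0. On to notch 3 and the same test there.

```bash
s='python3 st.py'
python3 -m creep '[[0,0,0,-2,45],[0,0,0,-2,45],[0,0,0,-2,45],[0,0,0,-2,45],[0,0,0,-2,45],[0,0,0,-2,45],[0,0,0,-1.7,45],[0,0,0,0,45]]' >/dev/null; $s
python3 -m creep '[[0,0,0,-1.5,45],[0,0,0,-1.5,45],[0,0,0,0,45]]' >/dev/null; $s
python3 -m creep '[[0,0,0,-1.5,45],[0,0,0,0,45]]' >/dev/null; $s
python3 -m creep '[[0,0,0,0,45]]' >/dev/null; $s
```

```text
z0.1716 [0.5156 0.2489] YAW 75.8 F [-1.1 -1.3  5.9] T [-0.159  0.313  0.092] open 0.0506 gf 32.0
   DIAL -176.1 110 [-0.0104 -0.0001]
z0.1716 [0.5156 0.2489] YAW 72.9 F [-1.8 -1.3  6.6] T [-0.204  0.234  0.386] open 0.0512 gf 32.3
   DIAL -179.0 112 [-0.0104  0.0003]
z0.1716 [0.5156 0.2489] YAW 71.3 F [-2.  -0.2  6.6] T [-0.146  0.277  0.001] open 0.0513 gf 32.0
   DIAL 179.1 109 [-0.0104  0.0006]
z0.1717 [0.5156 0.2489] YAW 71.3 F [-1.8 -0.4  6.5] T [-0.152  0.342  0.055] open 0.0505 gf 32.0
   DIAL 179.5 110 [-0.0104  0.0006]
```

Free again. Next is notch 4 at yaw 57.8.

```bash
s='python3 st.py'
python3 -m creep '[[0,0,0,-2,45],[0,0,0,-2,45],[0,0,0,-2,45],[0,0,0,-2,45],[0,0,0,-2,45],[0,0,0,-2,45],[0,0,0,-1.5,45],[0,0,0,0,45]]' >/dev/null; $s
python3 -m creep '[[0,0,0,-1.5,45],[0,0,0,-1.5,45],[0,0,0,0,45]]' >/dev/null; $s
python3 -m creep '[[0,0,0,-1.5,45],[0,0,0,0,45]]' >/dev/null; $s
python3 -m creep '[[0,0,0,0,45]]' >/dev/null; $s
```

```text
z0.1717 [0.5154 0.249 ] YAW 57.8 F [-1.9 -1.5  6.1] T [-0.143  0.371  0.037] open 0.0508 gf 32.1
   DIAL 165.8 108 [-0.0101  0.0026]
z0.1716 [0.5154 0.249 ] YAW 54.9 F [-0.8 -0.1  7.1] T [-0.206  0.368  0.586] open 0.0508 gf 32.4
   DIAL 163.1 110 [-0.01   0.003]
z0.1717 [0.5154 0.249 ] YAW 53.4 F [-1.8 -1.   6.5] T [-0.181  0.405  0.298] open 0.0509 gf 32.2
   DIAL 161.1 111 [-0.0099  0.0032]
z0.1717 [0.5154 0.249 ] YAW 53.4 F [-1.9 -1.1  6.7] T [-0.233  0.419  0.296] open 0.0509 gf 32.2
   DIAL 161.6 109 [-0.01    0.0032]
```

Resistance stays at 0.30 where it was about 0 before, so this looks like contact. One more degree to confirm.

```bash
s='python3 st.py'
python3 -m creep '[[0,0,0,-1,45],[0,0,0,0,45]]' >/dev/null; $s
python3 -m creep '[[0,0,0,0,45]]' >/dev/null; $s
```

```text
z0.1717 [0.5154 0.249 ] YAW 52.4 F [-3.1 -1.2  6.9] T [-0.239  0.331  0.461] open 0.0507 gf 32.3
   DIAL 160.4 110 [-0.0099  0.0033]
z0.1717 [0.5154 0.249 ] YAW 52.4 F [-2.6 -0.4  7.6] T [-0.238  0.343  0.457] open 0.0509 gf 32.3
   DIAL 160.3 110 [-0.0099  0.0033]
```

The resistance rises about 0.17 N m per degree, so the burrs are touching and zero is the notch at yaw 57.8. Four clicks open is yaw 129.8, a turn of +77.4°.

```bash
s='python3 st.py'
python3 -m creep '[[0,0,0,3,45],[0,0,0,3,45],[0,0,0,3,45],[0,0,0,3,45],[0,0,0,3,45],[0,0,0,3,45],[0,0,0,3,45],[0,0,0,3,45],[0,0,0,3,45],[0,0,0,3,45]]' >/dev/null; $s
python3 -m creep '[[0,0,0,3,45],[0,0,0,3,45],[0,0,0,3,45],[0,0,0,3,45],[0,0,0,3,45],[0,0,0,3,45],[0,0,0,3,45],[0,0,0,3,45],[0,0,0,3,45],[0,0,0,3,45]]' >/dev/null; $s
python3 -m creep '[[0,0,0,3,45],[0,0,0,3,45],[0,0,0,3,45],[0,0,0,3,45],[0,0,0,3,45],[0,0,0,2.4,45],[0,0,0,0,45],[0,0,0,0,45]]' >/dev/null; $s
```

```text
z0.1717 [0.5157 0.2489] YAW 82.2 F [-1.9  0.3  6. ] T [-0.015  0.293 -0.257] open 0.0510 gf 31.8
   DIAL -169.7 114 [-0.0103 -0.001 ]
z0.1717 [0.5161 0.249 ] YAW 112.4 F [-0.4 -1.4  6.4] T [-0.111  0.136 -0.257] open 0.0508 gf 31.8
   DIAL -139.4 119 [-0.0085 -0.0052]
z0.1717 [0.5163 0.2491] YAW 129.7 F [-1.2  0.2  4.8] T [-0.096  0.016  0.101] open 0.0506 gf 32.0
   DIAL -121.7 126 [-0.0066 -0.0073]
```

Dial at -121.7° with the yaw at 129.7, back in the notch. Now I'll let go and rise.

```bash
python3 -m creep '[[0,0,0,0,60],[0,0,0,0,75],[0,0,0,0,85],[0,0,0,0,85],[0,0,0,0,85],[0,0,0,0,85],[0,0,0,0,85]]' ; python3 st.py
python3 -m creep '[[0,0,10,0,85],[0,0,20,0,85],[0,0,25,0,85],[0,0,25,0,85],[0,0,25,0,85],[0,0,0,0,85],[0,0,0,0,85]]'; python3 st.py
python3 - <<'E'
from h import *
c=env.capture('wrist');cv2.imwrite('pics/w3.png',c['image'][:,:,::-1])
c=env.capture('scene');cv2.imwrite('pics/s3.png',cv2.resize(c['image'][140:320,140:360,::-1],None,fx=2,fy=2))
E
```

```text
t: 14.45
ee_pos: [0.516, 0.2487, 0.1712]
orientation: [-3.141, -0.0, 2.261]
ft_force: [0.2, 0.3, -0.1]
opening: 0.0848
gripper_force: 0.0
z0.1712 [0.516  0.2487] YAW 129.5 F [ 0.2  0.3 -0.1] T [-0.006 -0.022  0.008] open 0.0848 gf 0.0
   DIAL -121.4 125 [-0.0065 -0.0073]
t: 15.08
ee_pos: [0.5165, 0.2496, 0.2786]
orientation: [3.137, 0.001, 2.261]
ft_force: [-0.4, -0.4, -0.7]
opening: 0.0851
gripper_force: 0.0
z0.2786 [0.5165 0.2496] YAW 129.5 F [-0.4 -0.4 -0.7] T [-0.046  0.064  0.022] open 0.0851 gf 0.0
   DIAL -122.5 38 [-0.0065 -0.0072]
```

View pics/s3.png

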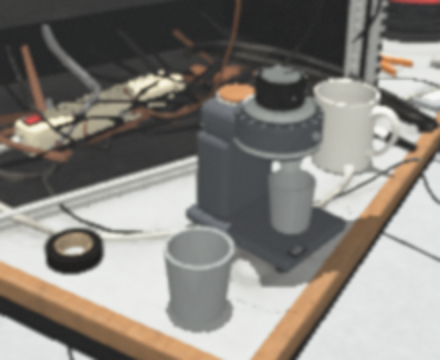

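The scene crop shows the cup upright under the spout at about (292,200), with the mug, tape and second cup where they were. The dial reads -122.5°, four notches open from where the burrs touched. Handing in.

```bash
python3 -c "
from workcell import env
print(env.finish_job())"
```

```text
the job is handed in; nothing more can be done
None
```

I closed the dial until the burrs touched (0.46 N m and rising), opened it exactly four clicks and let go with it resting in that notch; the cup, mug and tape stayed in place, and the job is handed in, with no verdict returned.

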